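# Prop the trap dock's sprung catch with a wedge and take the cartridge out

### The arm

A 6-joint arm with a two-finger parallel gripper is mounted at the origin on the work surface. World frame = base frame: x ahead of the robot, y to its left, z up, the work surface at z = 0. Lengths are in mm, angles in rad, forces in N, time in s.
With the tool pointing down it reaches from about 275 to 750 mm from the base axis. Payload 10.2 kg.
Tool frame: the origin (TCP) lies between the finger pads; the fingertips stand 17 mm ahead of it and the grasp point (between the pads) lies 2 mm behind it; z points along the fingers, y is the line along which they close (so a half turn about z gives the same grasp; the last joint's range is limited). The gripper opens to 85 mm and grips with 20 to 120 N. Pads are 22 mm wide; open, the fingers measure 114 mm over their backs; the gripper's body (76 mm by 85 mm) begins 54 mm behind the grasp point. The pads swing forward as they close: fully open they stand 13 mm farther back than shut.
Start: joints at [-1.409, 0.313, 1.498, -0, 1.331, -0.223], TCP at [197.059, -486.62, 248.294] pointing down, gripper open.
Joint ranges: [-2.94, 2.94], [-0.97, 2.17], [0.19, 2.56], [-1.23, 4.37], [0.02, 3.11], [-2.88, 2.88]. Speed limits (rad/s): [2.39, 2.39, 3.01, 3.14, 3.14, 3.14].

### API

Orientations are given as a unit quaternion [w, x, y, z].
In Python, from rig import * gives the robot as it stands.
- The arm moves only by the tool step_arm, never from a script. Its argument "commands" is text: rows parted by semicolons, each of 7 numbers parted by spaces: the opening, from 0 (shut) to 1 (fully open), then the shift along the tool's x, y, z in cm, then the turn, a rotation vector about the tool's x, y, z in rad. In form: hand x y z rx ry rz; .... A call has 1 to 20 rows; each row is the pose to reach, as a shift and turn from the pose commanded when the call began, along the tool's axes at that moment; what a row does not reach only later rows make up. A row lasts 1/12 s, in which the tool goes at most 41.7 mm and 7.16 degrees, less where a joint would pass 70% of its speed; a pose out of reach is approached as far as the arm can. A call with a gripper value outside its range is refused whole. The fingers move at their own pace and stop on an object; "newtons" is the grip in N (left out, the last holds). Time passes only in rows, so rows that repeat a pose let the fingers close. It gives the time, the measured TCP pose, the force, the opening and the grip force at its end, in the units of the state.
- sense(): the state, without advancing time (a new reading comes with each control period).
- capture(name): name is "scene" or "top" or "wrist"; returns the picture (480x640x3 uint8, red, green, blue); there is no depth.
- camera_model(name): a dict with "mtx" (3x3 intrinsics, pixels), "eye" and "rotation" of the camera in the world. Camera axes: x right, y down, z forward; pixel columns grow to the right and rows downward; lengths in mm; the calibration is good to about 2 mm. A picture is of the moment at which its call begins: read the wrist's pose just before it. camera_model takes no time and is no camera call; for the wrist camera it gives the pose at the moment of the call.
- finish_job(): hands the job in; it is judged then, once.
Trained networks look in the newest picture that a camera, given by its name, has taken for a name from the list of things; names that differ only in an ending like _2 or _b are one class to them, and where a whole thing is asked for, a point or a joint stands for the part that bears it (a point fixed in the world has none). Each returns a list of dicts, best first, with "score" (0 to 1); they miss things now and then, are a little off and sometimes report something else, mostly with a low value. They report only what shows in the picture. A call takes as long as a camera call. They do not tell look-alikes from the thing itself.
- search_frame(camera, label): "rect" ([centre column, centre row, width, height] in pixels, round what is visible of it).
- trace(camera, label): "mask" (480x640 bool, what is visible of it) and "rect" ([centre column, centre row, width, height] in pixels, round what is visible of it).
- spot_point(camera, label): "xy" ([column, row] in pixels: a listed point, or the origin of a listed thing).
The state is a dict: "time_s": time; "joints": joint angles; "dq": joint speeds; "tau": joint torques, N m; "eef_pos": TCP position; "ee_rot": TCP orientation; "force": force on the tool from outside, world axes, zero at the start; "wrist_torque": the same for the moment, N m; "grip_width": opening from 0.0 (shut) to 1.0 (fully open); "grip_force": force on a finger pad.
Only numpy, scipy, OpenCV 4.12 (cv2) and the standard library are available. Lean on these libraries where they do the work, as an engineer would, in place of code of your own. Each camera call takes 0.05 s, during which the arm holds its last target. There are 200 camera calls.

### The job

Take the trap cartridge out of the sloping dock on the red station. Its sprung brass catch cannot be held back and the cartridge removed with one hand, so first drive the orange wedge, nose first, up the slope between the grey post and the catch's jaw until you feel it bear against the yellow stop, without forcing it, and leave it there so that the catch stays propped open; then lift the cartridge out and set it down gently, upright on the floor of the white tray. Leave everything else on the table where it is.

Things in the scene. Friction and masses are not known exactly. Their poses are not given: they have to be found in the camera images.
- station: Red fixed pump station with a dock on its sloping front, which looks away from the robot; 232 x 174 x 158 mm high, a steel stub flange on its flat top reaches 182 mm. Origin at its underside on the table, x to its back (roughly towards the robot), z up. DOCK AXES in the station's frame: s = (cos30, 0, sin30) up the slope, y = y, u = (-sin30, 0, cos30) out of the deck.
- dock (a point): Zero of the dock axes, at (-20, 0, 100) mm in the station's frame. The dark steel deck is the plane u=0, from s=-60 to 115 mm and y=-90 to 80 mm. On it: the cartridge's bay (y<0); at y>0 the grey fixed post (s 0 to 50, y 10 to 22, u 0 to 30 mm), beside the catch's jaw. The wedge's lane lies between post and jaw.
- gap (a point): Point on the post's lane-side face where the lane begins: dock s=0, y=22, u=15 mm. The lane runs along +s to the stop and is open at its low end, where post and jaw flare outward over s=-14 to 0 (about 5 mm each). The wedge's flat side runs along this face. Below s=-14 nothing stands on the deck beside the lane.
- stop (a joint): Yellow stop with a rubber buffer at the upper end of the lane, 15 mm wide, 30 mm tall: how far it is pressed in along +s, 0 to 0.003 m, 4 N per mm, then solid. Where it stands was set by hand: its face is anywhere between dock s=54 and 71 mm, and no state tells where; feel for it. The wedge is home when its nose bears on it: 4 to 15 N is right, over 30 N is forcing.
- catch (a joint): Opening of the sprung brass catch, sliding to the station's +y: 0 shut, at most 0.020 m. The spring shuts it with 4.8 N at 0, 6.5 N at 0.014 m. Shut, the lane is 7 mm wide; the wedge home opens it to 0.014 m; the cartridge is free beyond 0.010 m. Let go, it snaps shut.
- jaw (a point): On the catch's jaw, its lane-side face at the lower end: dock s=0, y=29 mm plus the opening, u=15 mm. Jaw: s 0 to 34, u 4 to 30 mm. From it an arm and a crossbar (s up to 94, u 15 to 21 mm) go round the stop to a nose plate (s 40 to 94 mm) that, shut, overlaps the cartridge's base by 9 mm on its +y side.
- wedge: Loose orange wedge lying on the table, 120 long, 30 tall, 90 g. Origin on its underside; x to the nose, z up. Parallel block x -20 to 50, y -10.5 to 10.5 mm; then the +y side tapers over x 50 to 100 to a nose 4 mm thick (y -10.5 to -6.5). The y=-10.5 side is flat and goes against the post. Hold it at the origin, closing along y. Home: origin 100 mm below the stop's face, y=32.5, u 0 to 3 mm, x along s.
- wedge_nose (a point): Middle of the wedge's nose end, at (100, -8.5, 15) mm in the wedge's frame. Driving the wedge in takes about 5 to 15 N along s; with its parallel block between post and jaw it stays there by friction.
- cartridge: Loose trap cartridge, 0.35 to 0.6 kg: aluminium base 90 (x) x 60 (y) x 14 mm, finned copper block 62 x 30 mm up to 48 mm, black grip bar 50 (x) x 18 (y) mm from 48 to 88 mm. Origin in the centre of its underside, z up through the bar. It sits in the bay tilted with the deck (x = s, z = u) and comes out along u.
- cartridge_grip (a point): Where to grip the bar, on its axis, 72 mm above the cartridge's underside; close along the cartridge's y.
- bay (a point): Centre of the bay's floor: dock s=55, y=-45, u=0 mm. Bay walls are 12 mm high, with about 2 mm of play round the cartridge's base.
- tray: White fixed tray, 160 (x) x 120 (y) x 22 mm high outside, walls and floor 5 mm thick; origin under its centre, on the table.
- tray_floor (a point): Centre of the tray's inner floor, 5 mm above the table.
- flange: Bystander: steel blank flange, 70 mm across, 35 mm high.
- beaker: Bystander: glass cup, 72 mm across, 90 mm high.
- solvent: Bystander: white bottle with red cap, 64 mm across, 130 mm high.
- wrench: Bystander: wrench, 180 mm long, lying.
- driver: Bystander: screwdriver, 150 mm long, lying.
- seal: Bystander: black rubber ring, 76 mm across, 10 mm high.
- partsbox: Bystander: small blue box, 110 x 80 x 45 mm.
There are look-alikes about, which are no part of the job. There is more than one size of the wedge; the job needs the smaller. What is shaped like the cartridge but brown is not meant.

How it is judged (in metres and radians):
On the way, in this order (a step that is already met when the one before it is completed fails the run):
1. the wedge, in the lane, bears on the stop (more than 3 N) with the catch open beyond 12 mm (contact force between wedge and stop above 3 N and value of joint catch above 0.012 m), for 0.05 s.
2. the fingers have let go of the wedge and the catch stays propped open beyond 12 mm, the wedge's nose more than 45 mm up the lane, the cartridge still in its bay (value of joint catch above 0.012 m and distance between wedge_nose and gap between 0.045 and 0.08 m and contact force between the fingers and wedge below 0.3 N and distance between cartridge and bay below 0.01 m), for 0.2 s.
3. the cartridge is lifted more than 50 mm out of its bay while the wedge holds the catch open (value of joint catch above 0.012 m and distance between wedge_nose and gap between 0.045 and 0.08 m and distance between cartridge and bay above 0.05 m), for 0.1 s.
At the end, for the whole second after the job is handed in: The cartridge stands upright (within 5 degrees) and at rest flat on the tray's floor, its centre within 45 mm of the tray's; the wedge is still in the lane, its nose 45 to 80 mm from the lane's beginning (the gap point), holding the catch open by more than 12 mm; both are released (value of joint catch above 0.012 m and distance between wedge_nose and gap between 0.045 and 0.08 m and horizontal distance between cartridge and tray_floor below 0.045 m and height (world z) of cartridge below 0.011 m and angle between cartridge's own z axis and vertical below 0.09 rad and linear speed of each of cartridge, wedge below 0.02 m/s and contact force between the fingers and cartridge below 0.3 N and contact force between the fingers and wedge below 0.3 N); the robot touches nothing.
It fails at once if the wedge is forced against the stop with more than 30 N (contact force between wedge and stop above 30 N).
It fails at once if the cartridge is dropped or slammed down (faster than 0.30 m/s within 35 mm of the tray floor, or pressed on it with more than 100 N) (contact force between cartridge and tray above 100 N or (height (world z) of cartridge below 0.04 m and linear speed of cartridge above 0.3 m/s)).
It fails at once if a bystander is moved by more than 30 mm (distance of any of flange, beaker, solvent, wrench, driver, seal, partsbox from where it was at the start of the episode above 0.03 m).
It also fails if it takes over 64 s, if anything falls off the work surface, if the arm or the gripper's body presses on something with over 40 N, if the wrist force passes 120 N, or if a joint passes its speed limit or range.

## Working session

There is one attempt and no reset: what is moved stays moved. The work goes in short steps, Python scripts to look and compute and a tool call to move; the robot and the scene stay as the last step left them, time stands still between calls to the robot, and variables do not carry over. Pictures are saved under pics/ and viewed, at most 10 in all, crops included, and the job is handed in when it is done.

Besides the shell and the picture viewer there is one more tool, called by a JSON object that holds its "fn" and its "kwargs". step_arm: Moves the arm, as the interface text tells. Its arguments: {"type":"object","properties":{"commands":{"type":"string"},"newtons":{"type":"number"}},"required":["commands"]}

```bash
ls; mkdir -p pics
python3 - <<'E'
from rig import *
import cv2,numpy as np
s=sense();print(s)
ims=[]
for c in ["scene","top"]:
    im=capture(c);cv2.imwrite(f"pics/{c}0.png",im[:,:,::-1]);
    m=camera_model(c);print(c,m)
    for l in ["station","wedge","cartridge","tray","wedge_nose","gap","bay","dock","cartridge_grip","tray_floor","jaw"]:
        try: print(l,[(np.round(d["xy"]).tolist(),round(d["score"],2)) for d in spot_point(c,l)][:4])
        except Exception as e: print(l,e)
E
```

```text
pics
{'time_s': 0.0, 'joints': array([-1.40940948e+00,  3.13482358e-01,  1.49843324e+00, -1.72203797e-06,
        1.33100004e+00, -2.23429118e-01]), 'dq': array([-0.00035146,  0.00176819, -0.00058844, -0.00107695,  0.0002407 ,
        0.00033799]), 'tau': array([-1.31650384e-03, -4.12260711e+01, -2.59742975e+01, -2.84569214e-04,
        4.08845881e-03, -2.98750592e-05]), 'eef_pos': array([ 197.01481981, -486.38032574,  247.71995146]), 'ee_rot': array([-6.61198852e-04,  9.81546366e-01,  1.91223154e-01,  1.96810715e-05]), 'force': array([0.18131599, 0.63083499, 0.1525698 ]), 'wrist_torque': array([-0.02780933,  0.04063533,  0.02721455]), 'grip_force': 0.0, 'grip_width': 1.0023800293740999}
scene {'mtx': array([[521.16830403,   0.        , 327.34580528],
       [  0.        , 521.16830403, 239.81131149],
       [  0.        ,   0.        ,   1.        ]]), 'eye': array([1338.9104447 ,  -10.68833557, 1234.60178022]), 'rotation': array([-0.22811702,  0.68429689,  0.6576814 , -0.21715333])}
station [([302.0, 269.0], 0.7), ([152.0, 318.0], 0.34)]
wedge [([212.0, 275.0], 0.81), ([185.0, 217.
[... 666 characters left out ...]
y([-0.03029737,  0.71229814, -0.70053446,  0.03106274])}
station [([360.0, 245.0], 0.82), ([217.0, 247.0], 0.46)]
wedge [([462.0, 244.0], 0.83), ([500.0, 326.0], 0.72)]
cartridge [([345.0, 258.0], 0.76), ([260.0, 314.0], 0.7), ([216.0, 242.0], 0.41), ([211.0, 169.0], 0.31)]
tray [([215.0, 248.0], 0.61)]
wedge_nose [([461.0, 282.0], 0.81), ([554.0, 299.0], 0.74), ([214.0, 169.0], 0.16)]
gap [([371.0, 228.0], 0.61), ([462.0, 280.0], 0.31)]
bay [([350.0, 255.0], 0.66)]
dock [([361.0, 233.0], 0.86), ([375.0, 226.0], 0.57)]
cartridge_grip [([294.0, 313.0], 0.79), ([345.0, 239.0], 0.78), ([267.0, 160.0], 0.5)]
tray_floor [([215.0, 247.0], 0.83)]
jaw [([375.0, 226.0], 0.81), ([137.0, 270.0], 0.41)]
```

View pics/scene0.png

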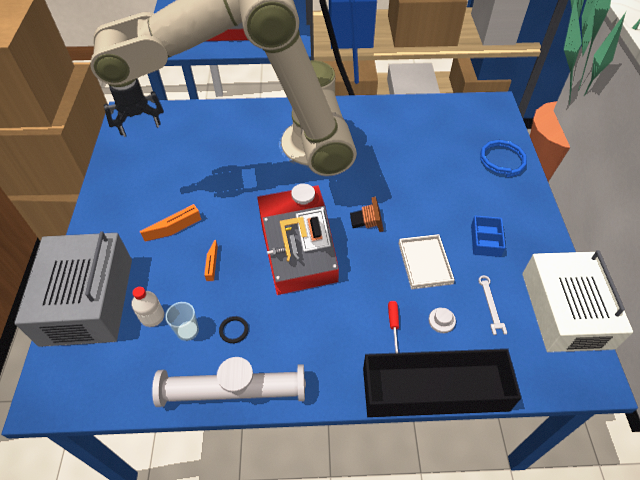

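View pics/top0.png

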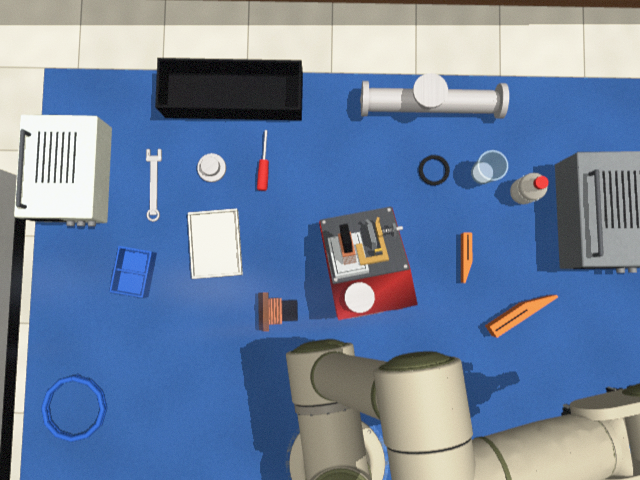

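The small wedge (job) is at top (466,258), with its nose toward the robot. The station is at (365,260) with the lane on its right, the tray at (215,244), and the brown look-alike at (275,310).

```bash
cat > h.py <<'E'
from rig import *
import cv2,numpy as np
from scipy.spatial.transform import Rotation as R
from scipy.optimize import least_squares
def q2R(q): return R.from_quat(np.roll(q,-1)).as_matrix()
def cam(c): m=camera_model(c); return m["mtx"],np.array(m["eye"]),q2R(m["rotation"])
def proj(c,P):
    K,e,Rc=c; p=(np.atleast_2d(P)-e)@Rc@K.T; return p[:,:2]/p[:,2:]
def hit(c,uv,z):
    K,e,Rc=c; d=Rc@np.linalg.inv(K)@np.r_[uv,1.]; return e+d*(z-e[2])/d[2]
def tcp(): s=sense(); return np.array(s["eef_pos"]),q2R(s["ee_rot"])
def cmd(p,Rm):
    "shift (cm) and turn to write in a move to bring the TCP to p,Rm"
    p0,R0=tcp(); print("cmd cm",np.round(R0.T@(np.array(p)-p0)/10,3),"rot",np.round(R.from_matrix(R0.T@Rm).as_rotvec(),3))
def yaw(a): c,s=np.cos(a),np.sin(a); return np.array([[c,-s,0],[s,c,0],[0,0,1.]])
TILT=lambda a:R.from_euler('y',a).as_matrix()
S30,C30=.5,np.sqrt(.75)
D=np.array([[C30,0,-S30],[0,1,0],[S30,0,C30]])   # dock axes s,y,u as columns in the station frame
def dock(st,q): x,y,a=st; return (np.atleast_2d(q)@D.T+[-20,0,100])@yaw(a).T+[x,y,0]
E
python3 - <<'E'
from h import *
c=cam("top"); p0,R0=tcp(); K,e,Rc=cam("wrist")
print("wrist cam in tool: eye",R0.T@(e-p0),"\nrot",np.round(R0.T@Rc,3),K[0,0])
cs=cam("scene")
for l,z in [("tray floor (215,244)",0)]: print(hit(c,(215,247),5), hit(cs,(427,261),5))
n,b=hit(c,(464,283),15),hit(c,(466.5,233),30); print("wedge nose,back",n,b)
pts={"dock":[0,0,0],"gap":[0,22,15],"jaw":[0,29,15],"bay":[55,-45,0]}
ob={"dock":[(304,251),(361,233)],"gap":[(293,255),(371,228)],"jaw":[(290,252),(375,226)],"bay":[(317,229),(350,255)]}
f=lambda st:np.concatenate([(proj(cc,dock(st,pts[k]))-ob[k][i]).ravel() for k in pts for i,cc in enumerate([cs,c])])
r=least_squares(f,[380,-40,np.pi],loss="soft_l1");print("station",r.x,np.round(r.fun,1))
p=(n+b)/2; p[2]=230
print(cmd(p,R0@yaw(0)))
E
```

```text
wrist cam in tool: eye [ 7.15170790e+01 -2.01816343e-02 -1.25862572e+02] 
rot [[ 0.   -0.96 -0.28]
 [ 1.    0.   -0.  ]
 [ 0.   -0.28  0.96]] 398.6635476422964
[504.27145285 302.62924892   5.        ] [509.23440464 311.64237762   5.        ]
wedge nose,back [ 426.82870062 -300.5387423    15.        ] [ 546.25360218 -303.41614483   30.        ]
station [515.49729148 -49.46082023   9.59140505] [-3.4  2.2  0.2  0.  -0.3 -1.  -0.3 -0.2  0.   2.4 -1.3  1.3 -3.4  1.3
 -4.7  0.9]
cmd cm [33.761 -6.245  1.83 ] rot [0. 0. 0.]
None
```

```bash
cat >> h.py <<'E'
def down(a): # tool down, tool x at world azimuth a
    return yaw(a)@np.diag([1,-1,-1.])
E
python3 - <<'E'
from h import *
cmd([486,-302,150],down(-.024))
E
```

```text
cmd cm [33.71  -6.263  9.83 ] rot [-0.    -0.     0.409]
```

{"fn": "step_arm", "kwargs": {"commands": "1 33.7 -6.3 9.8 0 0 0.41;1 33.7 -6.3 9.8 0 0 0.41;1 33.7 -6.3 9.8 0 0 0.41;1 33.7 -6.3 9.8 0 0 0.41;1 33.7 -6.3 9.8 0 0 0.41;1 33.7 -6.3 9.8 0 0 0.41;1 33.7 -6.3 9.8 0 0 0.41;1 33.7 -6.3 9.8 0 0 0.41;1 33.7 -6.3 9.8 0 0 0.41;1 33.7 -6.3 9.8 0 0 0.41;1 33.7 -6.3 9.8 0 0 0.41;1 33.7 -6.3 9.8 0 0 0.41;1 33.7 -6.3 9.8 0 0 0.41"}}

```text
time_s: 2.28
eef_pos: [485.1, -302.6, 150.8]
ee_rot: [0.0, 1.0, -0.013, 0.0]
force: [-1.0, -0.5, 0.5]
grip_width: 0.997
grip_force: 0.0
```

```bash
cat > wl.py <<'E'
from h import *
c=cam("wrist"); im=capture("wrist"); cv2.imwrite("pics/w1.png",im[:,:,::-1])
print(tcp()[0])
for l in ["wedge","wedge_nose"]:
    print(l,[(np.round(d["xy"],1).tolist(),round(d["score"],2),hit(c,d["xy"],15 if 'n' in l else 0).round(1).tolist()) for d in spot_point("wrist",l)][:3])
t=trace("wrist","wedge")
for d in t[:2]:
    m=d["mask"].astype(np.uint8); cn=max(cv2.findContours(m,0,2)[0],key=cv2.contourArea)
    print(d["score"],d["rect"],cv2.approxPolyDP(cn,4,True)[:,0].tolist())
E
python3 wl.py
```

```text
[ 485.08305776 -302.71776308  150.82850833]
wedge [([315.8, 164.1], 0.9, [529.4, -304.4, 0.0]), ([422.0, 406.3], 0.58, [330.1, -386.7, 0.0])]
wedge_nose [([305.9, 306.9], 0.95, [429.6, -294.6, 15.0]), ([606.6, 337.9], 0.61, [398.7, -515.4, 15.0])]
0.57 [318.0, 225.3, 35.6, 183.0] [[331, 135], [298, 137], [305, 317], [310, 316], [334, 246]]
0.57 [504.4, 385.5, 253.4, 123.3] [[631, 360], [588, 324], [503, 344], [517, 362], [535, 368], [551, 384], [578, 388], [585, 376], [603, 375]]
```

View pics/w1.png

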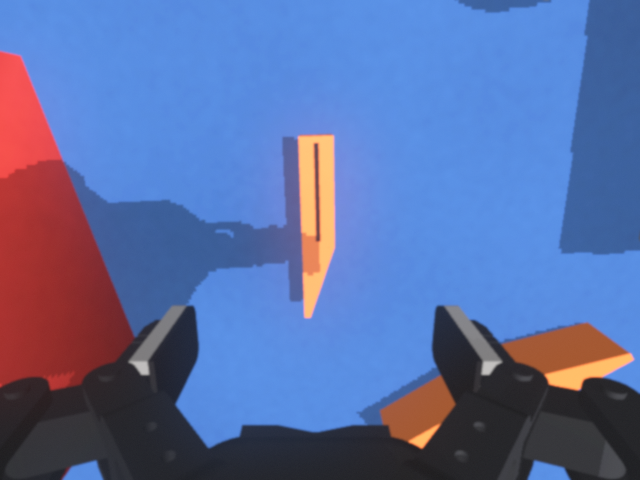

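The picture shows the small wedge: top-face back corners (298,137)/(334,135), shoulder (334,246), nose (307,317). Its flat side is on the left, as needed.

Run:
```python
from h import *
c=cam("wrist")
M=np.array([[-20,-10.5,30],[-20,10.5,30],[50,10.5,30],[100,-6.5,30],[100,-10.5,30]])
ob=np.array([[298,136],[334.5,135],[335,246],[310,317],[305,317.5]])
w=lambda v:M@yaw(v[2]).T+[v[0],v[1],0]
r=least_squares(lambda v:(proj(c,w(v))-ob).ravel(),[520,-303,3.12]);print(r.x,r.fun.round(1))
x,y,a=r.x
cmd([x,y,24],down(a-np.pi))
```

```text
[ 529.4754096  -304.72657399    3.13790403] [ 0.7 -0.2 -0.7 -0.  -0.2  0.6  0.5 -0.  -0.3 -0.4]
cmd cm [ 4.42   0.107 12.67 ] rot [ 0.    -0.    -0.023]
```

{"fn": "step_arm", "kwargs": {"commands": "1 4.4 0.1 4 0 0 -0.023;1 4.4 0.1 8 0 0 -0.023;1 4.4 0.1 11 0 0 -0.023;1 4.4 0.1 12.7 0 0 -0.023;1 4.4 0.1 12.7 0 0 -0.023;1 4.4 0.1 12.7 0 0 -0.023;0 4.4 0.1 12.7 0 0 -0.023;0 4.4 0.1 12.7 0 0 -0.023;0 4.4 0.1 12.7 0 0 -0.023;0 4.4 0.1 12.7 0 0 -0.023;0 4.4 0.1 12.7 0 0 -0.023;0 4.4 0.1 12.7 0 0 -0.023;0 4.4 0.1 12.7 0 0 -0.023;0 4.4 0.1 12.7 0 0 -0.023", "newtons": 60}}

```text
time_s: 3.65
eef_pos: [530.1, -304.2, 24.2]
ee_rot: [0.001, 1.0, -0.001, 0.001]
force: [-0.2, 0.5, 6.0]
grip_width: 0.231
grip_force: 59.9
```

```bash
cat >> h.py <<'E'
ST=[515.5,-49.5,9.5914-2*np.pi]
def dR(st): return yaw(st[2])@D@np.array([[-1,0,0],[0,1,0],[0,0,-1.]])
E
python3 - <<'E'
from h import *
cmd(dock(ST,[-60,-20,140])[0],dR(ST)); print(dock(ST,[-60,-20,140]))
E
```

```text
cmd cm [ 12.161 -29.805 -16.725] rot [-0.043 -0.523 -0.165]
[[652.17840466  -6.23236707 191.24355653]]
```

{"fn": "step_arm", "kwargs": {"commands": "0 0 0 -4 0 0 0;0 0 0 -8 0 0 0;0 0 0 -12 0 0 0;0 0 0 -16 0 0 0;0 1.5 -4 -19 0 -0.1 -0.03;0 3 -8 -19 -0.01 -0.2 -0.06;0 5 -12 -19 -0.02 -0.3 -0.1;0 7 -16 -19 -0.03 -0.4 -0.13;0 9 -20 -18.5 -0.043 -0.523 -0.165;0 11 -24 -18 -0.043 -0.523 -0.165;0 12.2 -28 -17 -0.043 -0.523 -0.165;0 12.2 -29.8 -16.7 -0.043 -0.523 -0.165;0 12.2 -29.8 -16.7 -0.043 -0.523 -0.165;0 12.2 -29.8 -16.7 -0.043 -0.523 -0.165;0 12.2 -29.8 -16.7 -0.043 -0.523 -0.165"}}

```text
time_s: 4.9
eef_pos: [652.3, -6.5, 190.1]
ee_rot: [0.021, 0.962, 0.08, -0.258]
force: [-0.2, -1.0, -0.9]
grip_width: 0.234
grip_force: 59.1
```

```bash
cat > ws.py <<'E'
from h import *
import sys
c=cam("wrist"); im=capture("wrist"); cv2.imwrite("pics/%s.png"%sys.argv[1],im[:,:,::-1])
print(tcp()[0])
pts={"dock":[0,0,0],"gap":[0,22,15],"jaw":[0,29,15],"bay":[55,-45,0],"cartridge_grip":[55,-45,72]}
for l in pts:
    print(l,proj(c,dock(ST,pts[l]))[0].round(),[(np.round(d["xy"],1).tolist(),round(d["score"],2)) for d in spot_point("wrist",l)][:2])
Q=np.array([[-60,-90,0],[-60,80,0],[0,10,30],[0,22,30],[50,10,30],[50,22,30],[0,29,30],[34,29,30]])
print("pred",proj(c,dock(ST,Q)).round().tolist())
E
python3 ws.py w2
```

```text
[652.2961921   -7.25244013 190.49769334]
dock [342. 311.] []
gap [375. 321.] [([382.5, 318.8], 0.61)]
jaw [385. 321.] [([388.3, 320.2], 0.77)]
bay [282. 376.] []
cartridge_grip [273. 449.] [([166.9, 317.8], 0.89), ([339.4, 231.8], 0.41)]
pred [[213.0, 231.0], [460.0, 232.0], [360.0, 331.0], [378.0, 331.0], [358.0, 396.0], [375.0, 396.0], [389.0, 331.0], [386.0, 376.0]]
```

View pics/w2.png

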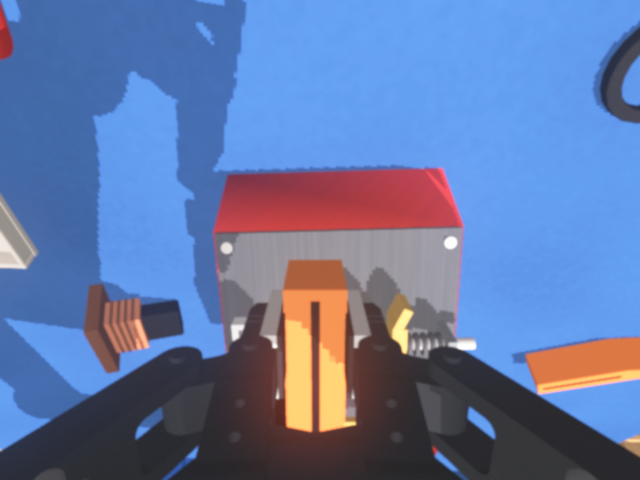

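The deck's low edge is at (215,232)–(460,229), matching the prediction within 2 px. The lane is hidden by the fingers, so I'll shift sideways and down-slope for a look.

{"fn": "step_arm", "kwargs": {"commands": "0 3 4 0 0 0 0;0 5 8 0 0 0 0;0 6 10 0 0 0 0;0 6 10 0 0 0 0;0 6 10 0 0 0 0;0 6 10 0 0 0 0"}}

```text
time_s: 5.7
eef_pos: [702.9, -94.6, 157.7]
ee_rot: [0.022, 0.964, 0.081, -0.253]
force: [-0.2, -0.0, -0.4]
grip_width: 0.233
grip_force: 59.2
```

```bash
python3 ws.py w3; python3 -c "
import cv2;i=cv2.imread('pics/w3.png');cv2.imwrite('pics/w3c.png',cv2.resize(i[120:320,80:346],None,fx=3,fy=3,interpolation=cv2.INTER_CUBIC))"
```

```text
[703.1176988  -93.75440834 158.55283405]
dock [212. 377.] []
gap [238. 390.] []
jaw [248. 390.] []
bay [159. 439.] []
cartridge_grip [114. 530.] [([82.3, 365.0], 0.8)]
pred [[77.0, 303.0], [321.0, 302.0], [216.0, 405.0], [234.0, 405.0], [221.0, 465.0], [238.0, 465.0], [245.0, 405.0], [247.0, 447.0]]
```

View pics/w3c.png

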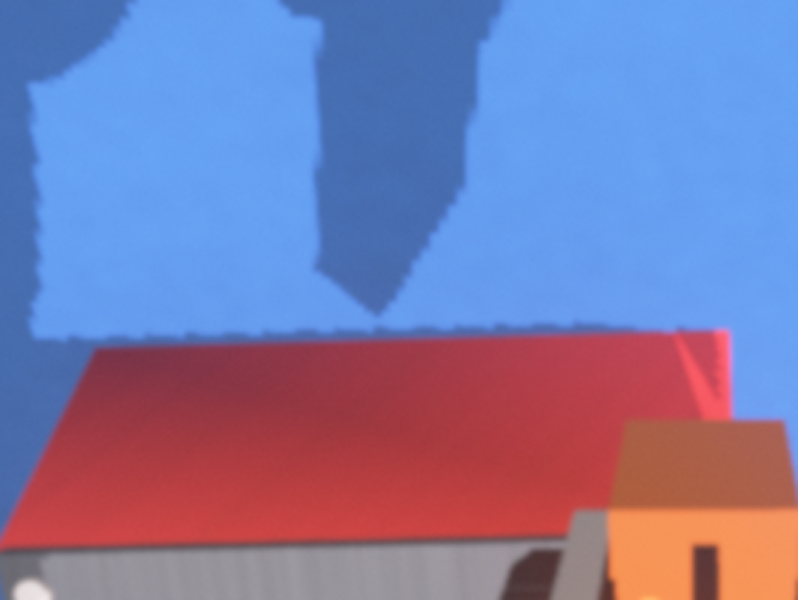

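That was the wrong direction: up-slope is down in the image. Only the station's low face shows, with its edge at full-image rows ~302. I'll go up-slope instead.

{"fn": "step_arm", "kwargs": {"commands": "0 -4 0 0 0 0 0;0 -8 0 0 0 0 0;0 -12 0 0 0 0 0;0 -14 0 0 0 0 0;0 -14 0 0 0 0 0;0 -14 0 0 0 0 0;0 -14 0 0 0 0 0"}}

```text
time_s: 6.58
eef_pos: [582.9, -114.6, 227.1]
ee_rot: [0.022, 0.964, 0.081, -0.253]
force: [0.2, 0.4, -1.2]
grip_width: 0.232
grip_force: 59.2
```

```bash
python3 ws.py w4; python3 -c "
import cv2;i=cv2.imread('pics/w4.png');cv2.imwrite('pics/w4c.png',cv2.resize(i[130:330,80:346],None,fx=3,fy=3,interpolation=cv2.INTER_CUBIC))"
```

```text
[ 583.29475907 -114.50799783  225.92724768]
dock [197. 188.] [([199.1, 187.4], 0.62)]
gap [226. 192.] [([229.1, 192.8], 0.83)]
jaw [238. 192.] [([241.7, 192.8], 0.82)]
bay [137. 269.] []
cartridge_grip [ 75. 318.] [([78.1, 313.1], 0.84), ([61.6, 251.6], 0.58)]
pred [[38.0, 88.0], [322.0, 88.0], [199.0, 196.0], [220.0, 196.0], [206.0, 278.0], [226.0, 278.0], [233.0, 196.0], [236.0, 253.0]]
```

View pics/w4c.png

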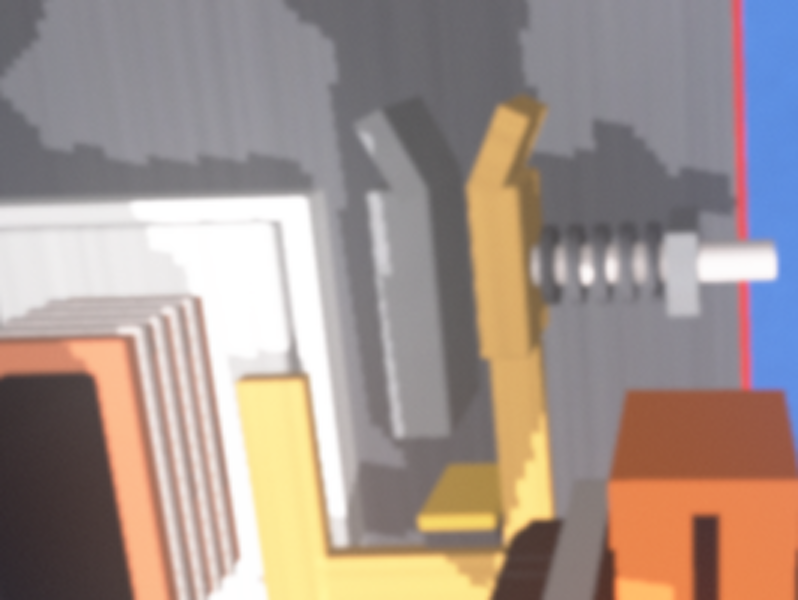

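The crop shows the grey post, its lane-side top corners at full-image (222.7,193.3) and (230,275.7), the brass jaw at (236,192.3)–(241,248.3), and the yellow stop near (235,302), which puts its face at about s≈66. Next I refit the station.

```bash
cat > fit.py <<'E'
from h import *
c=cam("wrist"); o=lambda x,y:[80+x/3,130+y/3]
Q=np.array([[0,22,30],[50,22,30],[50,10,30],[0,10,30],[0,29,30],[34,29,30]])
ob=np.array([o(428,190),o(450,437),o(393,437),o(368,190),o(468,187),o(483,355)])
f=lambda v:np.r_[(proj(c,dock(v[:3],Q)+[0,0,v[3]])-ob).ravel(), v[3]/3]
r=least_squares(f,ST+[0]);print(r.x.tolist(),r.fun.round(1))
v=r.x
print("deck edge",proj(c,dock(v[:3],[[-30,80,0],[30,80,0]])+[0,0,v[3]]).round(1),"obs (325,130) (329.3,260)")
for s in (54,60,63,66,69,72): print(s,proj(c,dock(v[:3],[[s,25,0],[s,25,30]])+[0,0,v[3]]).round(1).tolist())
ST2=v[:3]
p0,R0=tcp(); print("tcp now in dock",((p0-[v[0],v[1],v[3]])@yaw(v[2])-[-20,0,100])@D, "drot",R.from_matrix(R0.T@dR(ST2)).as_rotvec())
E
python3 fit.py
```

```text
[516.7374949996556, -52.08428095107057, 3.3399246594216203, -3.0191976013946413] [ 0.7 -0.7  0.8 -0.3 -0.1  0.1 -0.4 -0.2 -0.3 -0.  -0.7  1.4 -1. ]
deck edge [[324.4 134. ]
 [326.2 228.6]] obs (325,130) (329.3,260)
54 [[245.4, 264.8], [236.3, 281.5]]
60 [[246.0, 273.1], [237.1, 290.7]]
63 [[246.3, 277.3], [237.5, 295.3]]
66 [[246.7, 281.4], [237.9, 299.8]]
69 [[247.0, 285.5], [238.2, 304.3]]
72 [[247.3, 289.5], [238.6, 308.8]]
tcp now in dock [ 35.44891462  74.35911747 127.00143172] drot [-0.0142137  -0.0069991  -0.02651702]
```

```bash
cat >> h.py <<'E'
ST=[516.74,-52.08,3.3399]; Z0=-2.
def P(q): return dock(ST,q)[0]+[0,0,Z0]
def where(): p0,R0=tcp(); return (((p0-[ST[0],ST[1],Z0])@yaw(ST[2])-[-20,0,100])@D).round(2),R.from_matrix(R0.T@dR(ST)).as_rotvec().round(4)
E
python3 -c "
from h import *
cmd(P([-126,33.5,55]),dR(ST));cmd(P([-126,33.5,27]),dR(ST))"
```

```text
cmd cm [15.931 -4.408  7.284] rot [-0.014 -0.007 -0.026]
cmd cm [15.912 -4.368 10.084] rot [-0.014 -0.007 -0.026]
```

{"fn": "step_arm", "kwargs": {"commands": "0 4 -1 0 -0.014 -0.007 -0.026;0 8 -2 0 -0.014 -0.007 -0.026;0 12 -3 2 -0.014 -0.007 -0.026;0 15.9 -4.4 4 -0.014 -0.007 -0.026;0 15.9 -4.4 7.3 -0.014 -0.007 -0.026;0 15.9 -4.4 9 -0.014 -0.007 -0.026;0 15.9 -4.4 10.1 -0.014 -0.007 -0.026;0 15.9 -4.4 10.1 -0.014 -0.007 -0.026;0 15.9 -4.4 10.1 -0.014 -0.007 -0.026;0 15.9 -4.4 10.1 -0.014 -0.007 -0.026;0 15.9 -4.4 10.1 -0.014 -0.007 -0.026"}}

```text
time_s: 7.8
eef_pos: [663.1, -56.9, 60.1]
ee_rot: [0.026, 0.962, 0.095, -0.256]
force: [0.2, -0.3, -1.3]
grip_width: 0.23
grip_force: 59.5
```

```bash
python3 -c "
from h import *
print(where(),sense()['force']);cmd(P([-126,33.5,27]),dR(ST))"
```

```text
(array([-125.12,   33.54,   28.47]), array([ 0.0005, -0.0022, -0.0014])) [ 0.22889752 -0.31886277 -1.30412383]
cmd cm [ 0.087 -0.004  0.147] rot [ 0.001 -0.002 -0.001]
```

{"fn": "step_arm", "kwargs": {"commands": "0 -0.5 0 0.1 0 0 0;0 -1 0 0.1 0 0 0;0 -1.5 0 0.1 0 0 0;0 -2 0 0.1 0 0 0;0 -2.5 0 0.1 0 0 0;0 -3 0 0.1 0 0 0;0 -3 0 0.1 0 0 0;0 -3 0 0.1 0 0 0"}}

```text
time_s: 8.47
eef_pos: [636.6, -62.0, 73.9]
ee_rot: [0.026, 0.961, 0.095, -0.257]
force: [-0.0, -0.3, -0.8]
grip_width: 0.229
grip_force: 59.5
```

```bash
cat > st.py <<'E'
from h import *
s=sense();f=s['force'];print(s['time_s'],*where(),"F dock",(f@yaw(ST[2])@D).round(1),s['grip_width'])
E
python3 st.py
```

```text
8.4667 [-94.82  33.39  26.93] [ 0.0001 -0.0014 -0.0013] F dock [-0.3  0.3 -0.7] 0.2287763912180137
```

{"fn": "step_arm", "kwargs": {"commands": "0 -0.5 0 0 0 0 0;0 -1 0 0 0 0 0;0 -1.5 0 0 0 0 0;0 -2 0 0 0 0 0;0 -2 0 0 0 0 0"}}

```text
time_s: 8.88
eef_pos: [619.6, -65.0, 83.6]
ee_rot: [0.025, 0.962, 0.095, -0.256]
force: [0.4, 2.1, -3.3]
grip_width: 0.235
grip_force: 59.2
```

```bash
python3 st.py
```

```text
8.8833 [-74.98  32.9   26.68] [-0.0004 -0.0024 -0.0007] F dock [-2.4 -1.9 -2.5] 0.23515961574697347
```

{"fn": "step_arm", "kwargs": {"commands": "0 -0.4 0 0 0 0 0;0 -0.8 0 0 0 0 0;0 -1.2 0 0 0 0 0;0 -1.6 0 0 0 0 0;0 -2 0 0 0 0 0;0 -2.2 0 0 0 0 0;0 -2.2 0 0 0 0 0"}}

```text
time_s: 9.47
eef_pos: [601.3, -68.5, 94.2]
ee_rot: [0.025, 0.962, 0.095, -0.256]
force: [4.0, 3.4, -4.4]
grip_width: 0.236
grip_force: 59.4
```

```bash
python3 st.py
```

```text
9.4667 [-53.55  32.75  26.56] [-0.0004 -0.0029 -0.0002] F dock [-6.2 -2.5 -1.5] 0.23607880744557824
```

{"fn": "step_arm", "kwargs": {"commands": "0 -0.2 0 0 0 0 0;0 -0.4 0 0 0 0 0;0 -0.6 0 0 0 0 0;0 -0.8 0 0 0 0 0;0 -0.8 0 0 0 0 0"}}

```text
time_s: 9.88
eef_pos: [594.4, -69.9, 98.4]
ee_rot: [0.025, 0.961, 0.095, -0.256]
force: [3.6, 4.3, -1.7]
grip_width: 0.229
grip_force: 59.7
```

```bash
python3 st.py
```

```text
9.8833 [-45.38  32.78  26.65] [-0.0003 -0.0023 -0.0003] F dock [-4.7 -3.5  0.7] 0.22852426817698934
```

{"fn": "step_arm", "kwargs": {"commands": "0 -0.1 0 0 0 0 0;0 -0.2 0 0 0 0 0;0 -0.3 0 0 0 0 0;0 -0.4 0 0 0 0 0;0 -0.5 0 0 0 0 0;0 -0.5 0 0 0 0 0"}}

```text
time_s: 10.38
eef_pos: [590.4, -70.7, 100.9]
ee_rot: [0.025, 0.962, 0.095, -0.256]
force: [4.3, 5.3, -2.3]
grip_width: 0.234
grip_force: 59.7
```

{"fn": "step_arm", "kwargs": {"commands": "0 -0.1 0 0 0 0 0;0 -0.2 0 0 0 0 0;0 -0.2 0 0 0 0 0"}}

```text
time_s: 10.63
eef_pos: [588.7, -71.1, 101.9]
ee_rot: [0.025, 0.962, 0.095, -0.256]
force: [4.2, 3.5, -2.4]
grip_width: 0.23
grip_force: 59.7
```

```bash
python3 st.py
```

```text
10.6333 [-38.57  32.81  26.76] [-0.0002 -0.0027 -0.0003] F dock [-5.4 -2.6  0.3] 0.23017433033548976
```

{"fn": "step_arm", "kwargs": {"commands": "0 -0.1 0 0 0 0 0;0 -0.2 0 0 0 0 0;0 -0.2 0 0 0 0 0"}}

```text
time_s: 10.88
eef_pos: [587.0, -71.4, 102.9]
ee_rot: [0.025, 0.962, 0.095, -0.256]
force: [4.7, 5.0, -2.1]
grip_width: 0.231
grip_force: 59.7
```

```bash
python3 st.py
```

```text
10.8833 [-36.56  32.79  26.79] [-0.0002 -0.0028 -0.0003] F dock [-5.9 -3.9  1. ] 0.23145404351587132
```

{"fn": "step_arm", "kwargs": {"commands": "0 -0.1 0 0 0 0 0;0 -0.15 0 0 0 0 0;0 -0.15 0 0 0 0 0"}}

```text
time_s: 11.13
eef_pos: [585.7, -71.7, 103.6]
ee_rot: [0.025, 0.962, 0.095, -0.256]
force: [3.8, 3.8, -2.1]
grip_width: 0.23
grip_force: 59.8
```

```bash
python3 st.py
```

```text
11.1333 [-35.1   32.79  26.77] [-0.0003 -0.0028 -0.0003] F dock [-4.9 -3.   0.4] 0.23034903768897536
```

{"fn": "step_arm", "kwargs": {"commands": "0 -0.1 0 0 0 0 0;0 -0.15 0 0 0 0 0;0 -0.15 0 0 0 0 0"}}

```text
time_s: 11.38
eef_pos: [584.5, -71.9, 104.4]
ee_rot: [0.025, 0.962, 0.095, -0.256]
force: [4.6, 4.9, -2.1]
grip_width: 0.229
grip_force: 59.8
```

```bash
python3 st.py
```

```text
11.3833 [-33.63  32.8   26.75] [-0.0002 -0.0029 -0.0003] F dock [-5.8 -3.9  0.9] 0.2291962464641705
```

{"fn": "step_arm", "kwargs": {"commands": "0 -0.1 0 0 0 0 0;0 -0.1 0 0 0 0 0;0 -0.1 0 0 0 0 0"}}

```text
time_s: 11.63
eef_pos: [583.8, -72.1, 104.8]
ee_rot: [0.025, 0.962, 0.095, -0.256]
force: [6.4, 4.6, -2.6]
grip_width: 0.235
grip_force: 59.7
```

```bash
python3 st.py
```

```text
11.6333 [-32.79  32.79  26.78] [-0.0002 -0.0033 -0.0003] F dock [-7.5 -3.2  1.3] 0.23503647133194935
```

{"fn": "step_arm", "kwargs": {"commands": "0 -0.1 0 0 0 0 0;0 -0.1 0 0 0 0 0;0 -0.1 0 0 0 0 0"}}

```text
time_s: 11.88
eef_pos: [583.2, -72.2, 105.1]
ee_rot: [0.025, 0.962, 0.096, -0.256]
force: [7.8, 5.2, -4.1]
grip_width: 0.231
grip_force: 59.7
```

```bash
python3 st.py
```

```text
11.8833 [-32.09  32.78  26.77] [-0.     -0.0042 -0.0002] F dock [-9.6 -3.6  0.8] 0.23134203567217834
```

{"fn": "step_arm", "kwargs": {"commands": "0 -0.1 0 0 0 0 0;0 -0.1 0 0 0 0 0;0 -0.1 0 0 0 0 0"}}

```text
time_s: 12.13
eef_pos: [582.6, -72.3, 105.5]
ee_rot: [0.025, 0.962, 0.096, -0.255]
force: [9.4, 4.4, -5.7]
grip_width: 0.234
grip_force: 59.6
```

```bash
python3 st.py
```

```text
12.1333 [-31.39  32.77  26.79] [ 0.0001 -0.0051 -0.0001] F dock [-11.6  -2.5   0.1] 0.23407661409630406
```

{"fn": "step_arm", "kwargs": {"commands": "0.5 0 0 0 0 0 0;0.5 0 0 0 0 0 0;0.5 0 0 0 0 0 0;0.5 0 0 0 0 0 0;0.5 0 0 0 0 0 0;0.5 0 0 0 0 0 0"}}

```text
time_s: 12.63
eef_pos: [581.4, -73.2, 106.0]
ee_rot: [0.026, 0.961, 0.095, -0.257]
force: [0.4, -0.3, 0.3]
grip_width: 0.5
grip_force: 0.0
```

```bash
python3 st.py
```

```text
12.6333 [-29.95  33.4   26.53] [ 0.     -0.0007 -0.0013] F dock [-0.1  0.4  0.4] 0.500289933131069
```

{"fn": "step_arm", "kwargs": {"commands": "0.5 0 0 -3 0 0 0;0.5 0 0 -7 0 0 0;0.5 0 0 -11 0 0 0;1 -2 -2 -12 0 0 0;1 -5 -5 -12 0 0 0;1 -8.5 -7.9 -12 0 0 0;1 -8.5 -7.9 -12 0 0 0;1 -8.5 -7.9 -12 0 0 0;1 -8.5 -7.9 -12 0 0 0;1 -8.5 -7.9 -12 0 0 0"}}

```text
time_s: 13.47
eef_pos: [553.1, 1.1, 251.6]
ee_rot: [0.026, 0.961, 0.095, -0.257]
force: [-0.7, -0.3, -0.3]
grip_width: 0.997
grip_force: 0.0
```

```bash
python3 st.py
python3 - <<'E'
from h import *
c=cam("wrist"); im=capture("wrist"); cv2.imwrite("pics/w5.png",im[:,:,::-1])
for l,q in [("wedge_nose",[68,24,16]),("cartridge_grip",[55,-45,72]),("cartridge",[55,-45,0]),("jaw",[0,43,15])]:
    print(l,proj(c,P(q)).round(),[(np.round(d["xy"],1).tolist(),round(d["score"],2)) for d in spot_point("wrist",l)][:2])
print("bar top corners",proj(c,np.array([P([55+a,-45+b,88]) for a in(-25,25) for b in (-9,9)])).round().tolist())
cmd(P([55,-45,70]),dR(ST))
E
```

```text
13.4667 [ 54.17 -44.97 146.08] [-0.0003 -0.0005 -0.0019] F dock [ 0.5  0.2 -0.6] 0.9967892031244877
wedge_nose [[417. 254.]] [([421.9, 254.7], 0.75)]
cartridge_grip [[315. 264.]] [([171.2, 220.6], 0.94), ([315.2, 261.0], 0.63)]
cartridge [[315. 229.]] [([96.3, 223.7], 0.81), ([316.6, 228.2], 0.73)]
jaw [[454. 151.]] [([456.9, 154.6], 0.9)]
bar top corners [[296.0, 226.0], [334.0, 226.0], [297.0, 321.0], [333.0, 321.0]]
cmd cm [-0.059  0.038  7.602] rot [-0.    -0.    -0.002]
```

View pics/w5.png

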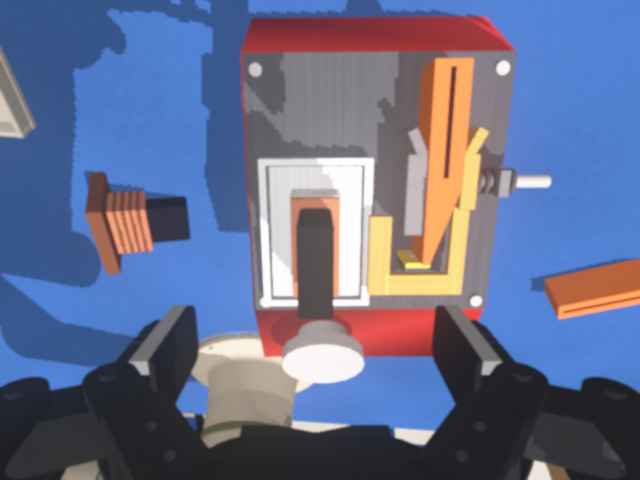

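The wedge stands in the lane with its nose on the stop (410,262) and the catch open. The bar is at (315,265), as predicted. I'll descend and grip.

{"fn": "step_arm", "kwargs": {"commands": "1 0 0 3 0 0 0;1 0 0 6 0 0 0;1 0 0 7.6 0 0 0;1 0 0 7.6 0 0 0;1 0 0 7.6 0 0 0;0 0 0 7.6 0 0 0;0 0 0 7.6 0 0 0;0 0 0 7.6 0 0 0;0 0 0 7.6 0 0 0;0 0 0 7.6 0 0 0;0 0 0 7.6 0 0 0;0 0 0 7.6 0 0 0;0 0 0 7.6 0 0 0;0 0 0 7.6 0 0 0", "newtons": 80}}

```text
time_s: 14.88
eef_pos: [515.4, -5.7, 186.6]
ee_rot: [0.026, 0.961, 0.095, -0.257]
force: [0.7, -0.5, 2.7]
grip_width: 0.197
grip_force: 78.5
```

```bash
python3 st.py
```

```text
14.8833 [ 54.88 -45.73  70.68] [ 0.0003 -0.0015 -0.0012] F dock [0.9 0.6 2.7] 0.1968756569821092
```

Gripped. Lift along u slowly at first.

{"fn": "step_arm", "kwargs": {"commands": "0 0 0 -0.5 0 0 0;0 0 0 -1 0 0 0;0 0 0 -1.5 0 0 0;0 0 0 -2 0 0 0;0 0 0 -3 0 0 0;0 0 0 -4.5 0 0 0;0 0 0 -6 0 0 0;0 0 0 -8 0 0 0;0 0 0 -10 0 0 0;0 0 0 -10 0 0 0;0 0 0 -10 0 0 0;0 0 0 -10 0 0 0"}}

```text
time_s: 15.88
eef_pos: [563.7, 4.2, 271.9]
ee_rot: [0.025, 0.961, 0.095, -0.258]
force: [-0.7, 0.2, -4.0]
grip_width: 0.198
grip_force: 78.3
```

```bash
python3 st.py
python3 - <<'E'
from h import *
im=capture("scene"); c=cam("scene"); t=trace("scene","tray")[0]
cn=max(cv2.findContours(t["mask"].astype(np.uint8),0,2)[0],key=cv2.contourArea)
print([hit(c,p,22).round().tolist() for p in cv2.boxPoints(cv2.minAreaRect(cn))],cv2.approxPolyDP(cn,5,True)[:,0].tolist())
print([hit(c,p[0],22).round().tolist() for p in cv2.approxPolyDP(cn,5,True)])
im=capture("top"); c=cam("top"); t=trace("top","tray")[0]
cn=max(cv2.findContours(t["mask"].astype(np.uint8),0,2)[0],key=cv2.contourArea)
print([hit(c,p,22).round().tolist() for p in cv2.boxPoints(cv2.minAreaRect(cn))])
for cc,l in (("scene","jaw"),("top","jaw")):print([(d["xy"],d["score"]) for d in spot_point(cc,l)][:2],proj(cam(cc),P([0,43,15])))
E
```

```text
15.8833 [ 54.78 -45.93 169.15] [-0.0006  0.0009 -0.0008] F dock [-1.4 -0.3 -3.8] 0.19784772271586618
[[440.0, 233.0, 22.0], [405.0, 365.0, 22.0], [594.0, 370.0, 22.0], [624.0, 247.0, 22.0]] [[438, 234], [399, 239], [412, 287], [453, 281]]
[[427.0, 354.0, 22.0], [441.0, 238.0, 22.0], [604.0, 253.0, 22.0], [590.0, 368.0, 22.0]]
[[588.0, 371.0, 22.0], [599.0, 246.0, 22.0], [439.0, 230.0, 22.0], [428.0, 354.0, 22.0]]
[([284.8, 255.2], 0.74)] [[284.22710113 256.54720119]]
[([378.9, 222.4], 0.69)] [[380.4430672  225.40746249]]
```

Run:
```python
from h import *
cmd([514,302,200],down(.09)); cmd([514,302,110],down(.09))
```

```text
cmd cm [  4.443 -30.19    5.825] rot [0.028 0.523 0.105]
cmd cm [  8.94  -30.193  13.621] rot [0.028 0.523 0.105]
```

{"fn": "step_arm", "kwargs": {"commands": "0 0 -2 -1 0 0 0;0 0.5 -5 -1 0.004 0.07 0.015;0 1 -8 0 0.008 0.15 0.03;0 1.5 -11 0 0.012 0.22 0.045;0 2 -14 1 0.016 0.3 0.06;0 2.5 -17 2 0.02 0.37 0.075;0 3 -20 3 0.024 0.45 0.09;0 3.5 -23 4 0.028 0.523 0.105;0 4 -26 5 0.028 0.523 0.105;0 4.4 -28.5 5.8 0.028 0.523 0.105;0 4.4 -30.2 5.8 0.028 0.523 0.105;0 5.4 -30.2 7.6 0.028 0.523 0.105;0 6.7 -30.2 9.7 0.028 0.523 0.105;0 7.9 -30.2 11.9 0.028 0.523 0.105;0 8.9 -30.2 13.6 0.028 0.523 0.105;0 8.9 -30.2 13.6 0.028 0.523 0.105;0 8.9 -30.2 13.6 0.028 0.523 0.105;0 8.9 -30.2 13.6 0.028 0.523 0.105"}}

```text
time_s: 17.68
eef_pos: [514.7, 302.2, 112.2]
ee_rot: [0.0, 0.999, 0.045, 0.001]
force: [0.6, 1.5, -2.8]
grip_width: 0.202
grip_force: 78.4
```

Run:
```python
from h import *
cmd([514,302,82],down(.09)); print(sense()["force"])
c=cam("wrist"); im=capture("wrist"); cv2.imwrite("pics/w6.png",im[:,:,::-1])
print(proj(c,[[514,302,5]]),[(d["xy"],d["score"]) for d in spot_point("wrist","tray_floor")])
```

```text
cmd cm [-0.078  0.014  3.017] rot [ 0.    -0.003 -0.   ]
[ 0.58109532  1.45158268 -2.83300474]
[[315.32667376 246.07892813]] []
```

View pics/w6.png

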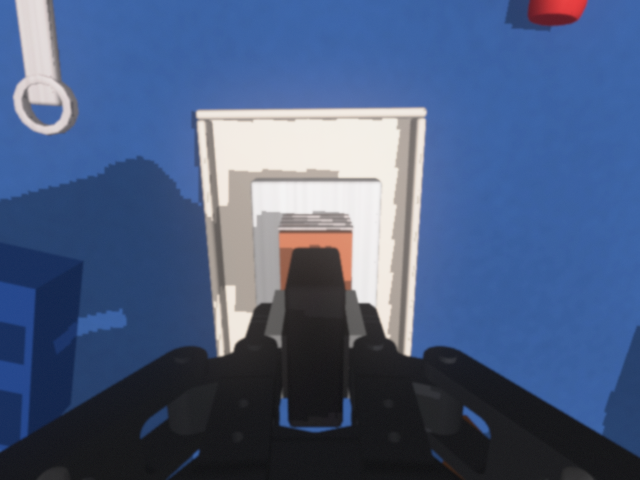

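The cartridge hangs upright over the middle of the tray (base at (315,240), tray columns 200–425). Lowering.

{"fn": "step_arm", "kwargs": {"commands": "0 0 0 1 0 0 0;0 0 0 2 0 0 0;0 0 0 2.6 0 0 0;0 0 0 3 0 0 0;0 0 0 3.1 0 0 0;0 0 0 3.2 0 0 0;0 0 0 3.3 0 0 0;0 0 0 3.3 0 0 0;0 0 0 3.3 0 0 0"}}

```text
time_s: 18.53
eef_pos: [514.2, 302.1, 77.9]
ee_rot: [0.0, 0.999, 0.045, 0.001]
force: [-1.0, -0.2, -3.4]
grip_width: 0.2
grip_force: 78.6
```

{"fn": "step_arm", "kwargs": {"commands": "0 0 0 0.1 0 0 0;0 0 0 0.2 0 0 0;0 0 0 0.2 0 0 0;0 0 0 0.2 0 0 0"}}

```text
time_s: 18.87
eef_pos: [514.1, 302.0, 75.6]
ee_rot: [0.0, 0.999, 0.045, 0.0]
force: [0.2, -0.7, -3.1]
grip_width: 0.202
grip_force: 78.6
```

{"fn": "step_arm", "kwargs": {"commands": "0 0 0 0.05 0 0 0;0 0 0 0.1 0 0 0;0 0 0 0.1 0 0 0;0 0 0 0.1 0 0 0"}}

```text
time_s: 19.2
eef_pos: [514.1, 302.0, 74.6]
ee_rot: [0.0, 0.999, 0.045, 0.0]
force: [-0.7, 0.2, -3.5]
grip_width: 0.205
grip_force: 78.6
```

{"fn": "step_arm", "kwargs": {"commands": "0 0 0 0.05 0 0 0;0 0 0 0.1 0 0 0;0 0 0 0.1 0 0 0;0 0 0 0.1 0 0 0"}}

```text
time_s: 19.53
eef_pos: [514.1, 302.0, 73.9]
ee_rot: [0.0, 0.999, 0.045, 0.001]
force: [-1.0, -0.0, -0.2]
grip_width: 0.198
grip_force: 79.0
```

{"fn": "step_arm", "kwargs": {"commands": "0 0 0 0.05 0 0 0;0 0 0 0.05 0 0 0;0.35 0 0 0.05 0 0 0;0.6 0 0 0.05 0 0 0;0.9 0 0 0.05 0 0 0;1 0 0 0.05 0 0 0;1 0 0 0.05 0 0 0;1 0 0 0.05 0 0 0;1 0 0 0.05 0 0 0;1 0 0 -2 0 0 0;1 0 0 -5 0 0 0;1 0 0 -9 0 0 0;1 0 0 -13 0 0 0;1 0 0 -13 0 0 0;1 0 0 -13 0 0 0"}}

```text
time_s: 20.78
eef_pos: [514.7, 302.4, 205.9]
ee_rot: [-0.0, 0.999, 0.045, 0.003]
force: [-0.6, -0.8, -0.3]
grip_width: 0.998
grip_force: 0.0
```

Run:
```python
from h import *
w=capture("wrist"); t=capture("top")
cv2.imwrite("pics/fin.png",np.hstack([cv2.resize(w,(400,300)),cv2.resize(t[180:330,190:390],(400,300))])[:,:,::-1])
```

```text
(no output)
```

View pics/fin.png

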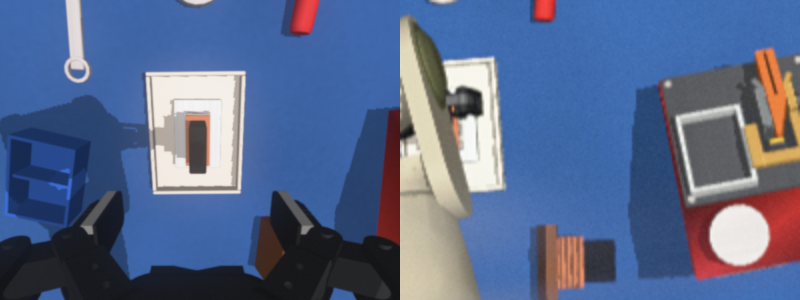

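The cartridge stands centred in the tray (195,135 in the left half). The bay is empty and the wedge is still propping the catch (775,100 in the right half).

```bash
python3 -c "
from rig import *
print(finish_job())"
```

```text
the job is handed in; nothing more can be done
None
```

The job is handed in: the cartridge stands upright in the middle of the tray and the wedge is still in the lane holding the catch open, but the hand-in call gave no verdict.

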